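# Take the dry plaster car out of the casting mould

## Task

Three plaster toy cars are sitting in the open blue mould; they look the same, but only one has dried, and you can tell it by its weight: it is clearly lighter than the two damp ones. Find it by lifting the cars a little, take it out of the mould and set it down on its wheels, flat on the floor of the black serving tray, without dropping any car. The two damp cars must end up fully seated in the mould, and the other things on the counter stay where they are.

Things in the scene. Friction and masses are not known exactly. Their poses are not given: they have to be found in the camera images.
- car_a: white plaster toy car, 120 long (own x), 46 wide, 64 high, one of three alike. Body 36 high; the cabin on its middle is 56 long, 36 wide, 28 high, with flat upright sides to grip; bonnet and boot are flat, 32 long each. Origin: centre of underside, z up. The dry one (any of the three, in any cavity) weighs about 240 g, the damp ones 440 g each.
- car_b: white plaster toy car, 120 long (own x), 46 wide, 64 high, one of three alike. Body 36 high; the cabin on its middle is 56 long, 36 wide, 28 high, with flat upright sides to grip; bonnet and boot are flat, 32 long each. Origin: centre of underside, z up. The dry one (any of the three, in any cavity) weighs about 240 g, the damp ones 440 g each.
- car_c: white plaster toy car, 120 long (own x), 46 wide, 64 high, one of three alike. Body 36 high; the cabin on its middle is 56 long, 36 wide, 28 high, with flat upright sides to grip; bonnet and boot are flat, 32 long each. Origin: centre of underside, z up. The dry one (any of the three, in any cavity) weighs about 240 g, the damp ones 440 g each.
- mould: open lower half of a blue casting mould, fixed, 154 (own x) by 208 (own y) by 32 high. Origin: centre of underside. Three cavities at own y -64, 0, +64, each 124 by 50, 20 deep, floor 12 above the counter; a car sits in each, along the mould's x, with 2 play all round, its body 16 proud of the mould and the cabin above that. Brass studs 6 high at the corners.
- tray: black serving tray with a dark red floor, fixed to the counter: inner floor 240 (own x) by 180 (own y), floor 6 thick, lip 22 high, low bar handles (top 40 above the counter) on the two short ends. Origin: centre of its underside.
- mug: bystander: blue mug, 80 across, 85 high. Origin: centre of its underside.
- paint: bystander: yellow paint jar with a red cap, 64 across, 85 high. Origin: centre of its underside.
- brush: bystander: paint brush lying flat, 180 long (own x). Origin: on its underside.
Things that resemble listed ones, but are neither listed nor needed, are in the scene too. What is shaped like the car_b but purple or turquoise is not meant.

How it is judged:
On the way:
1. a car is held in the fingers, lifted clear out of the mould (((z of car_a in the frame of mould above 0.045 m and contact force between car_a and the fingers above 0.5 N) or (z of car_b in the frame of mould above 0.045 m and contact force between car_b and the fingers above 0.5 N) or (z of car_c in the frame of mould above 0.045 m and contact force between car_c and the fingers above 0.5 N))), for 0.1 s.
At the end, for the whole second after the job is handed in: The dry car (weight on the tray under 3.3 N) is at rest inside the tray, its underside within 4 mm of the tray floor; both damp cars are at rest in mould cavities, undersides within 4 mm of the cavity floor; all upright within 0.1 rad (((contact force between car_a and tray between 1.2 and 3.3 N and z of car_a in the frame of tray below 0.01 m and x of car_a in the frame of tray between -0.12 and 0.12 m and y of car_a in the frame of tray between -0.09 and 0.09 m and z of each of car_b, car_c in the frame of mould below 0.016 m and x of car_b in the frame of mould between -0.03 and 0.03 m and y of car_b in the frame of mould between -0.09 and 0.09 m and x of car_c in the frame of mould between -0.03 and 0.03 m and y of car_c in the frame of mould between -0.09 and 0.09 m) or (contact force between car_b and tray between 1.2 and 3.3 N and z of car_b in the frame of tray below 0.01 m and x of car_b in the frame of tray between -0.12 and 0.12 m and y of car_b in the frame of tray between -0.09 and 0.09 m and z of each of car_a, car_c in the frame of mould below 0.016 m and x of car_a in the frame of mould between -0.03 and 0.03 m and y of car_a in the frame of mould between -0.09 and 0.09 m and x of car_c in the frame of mould between -0.03 and 0.03 m and y of car_c in the frame of mould between -0.09 and 0.09 m) or (contact force between car_c and tray between 1.2 and 3.3 N and z of car_c in the frame of tray below 0.01 m and x of car_c in the frame of tray between -0.12 and 0.12 m and y of car_c in the frame of tray between -0.09 and 0.09 m and z of each of car_a, car_b in the frame of mould below 0.016 m and x of car_a in the frame of mould between -0.03 and 0.03 m and y of car_a in the frame of mould between -0.09 and 0.09 m and x of car_b in the frame of mould between -0.03 and 0.03 m and y of car_b in the frame of mould between -0.09 and 0.09 m)) and angle between each of car_a, car_b, car_c's own z axis and vertical below 0.1 rad and linear speed of each of car_a, car_b, car_c below 0.02 m/s); the robot touches nothing.
It fails at once if a car is dropped or thrown: it moves faster than 0.6 m/s while the fingers are not holding it (a fall of about 20 mm) ((linear speed of car_a above 0.6 m/s and contact force between car_a and the fingers below 0.3 N) or (linear speed of car_b above 0.6 m/s and contact force between car_b and the fingers below 0.3 N) or (linear speed of car_c above 0.6 m/s and contact force between car_c and the fingers below 0.3 N)).
It fails at once if a bystander (mug, paint jar, brush) is moved more than 30 mm (distance of any of mug, paint, brush from where it was at the start of the episode above 0.03 m).
It also fails if it takes over 61 s, if anything falls off the work surface, if the arm or the gripper's body presses on something with over 40 N, if the wrist force passes 120 N, or if a joint passes its speed limit or range.

## Robot

A 6-joint arm with a two-finger parallel gripper is mounted at the origin on the work surface. World frame = base frame: x ahead of the robot, y to its left, z up, the work surface at z = 0. Lengths are in m, angles in rad, forces in N, time in s.
With the tool pointing down it reaches from about 0.35 to 0.95 m from the base axis. Payload 17.4 kg.
Tool frame: the origin (TCP) lies on the centre line of the jaws, within the pads' length; the fingertips stand 8 mm ahead of it and the grasp point (between the pads) lies 11 mm behind it; z points along the fingers, y is the line along which they close (so a half turn about z gives the same grasp; the last joint's range is limited). The gripper opens to 93 mm and grips with 3 to 60 N. Pads are 15 mm wide; open, the fingers measure 128 mm over their backs; the gripper's body (75 mm by 188 mm) begins 65 mm behind the grasp point.
Start: joints at [-0.038, 0.116, 1.442, -0, 1.584, -0.038], TCP at [0.675, -0, 0.227] pointing down, gripper open.
Joint ranges: [-2.83, 2.83], [-0.83, 2.19], [0.07, 2.5], [-1.14, 4.28], [0.01, 3], [-2.97, 2.97]. Speed limits (rad/s): [1.89, 1.89, 2.22, 3.14, 3.14, 3.14].

## Interface

Orientations are given as a unit quaternion [w, x, y, z].
In Python, from plant import robot, camera, nets gives the robot as it stands.
- The arm moves only by the tool servo_tool, never from a script. Its argument "motion" is a list that holds one entry, the list of rows, each a list of 4 numbers: the shift along the tool's x, y, z in mm, then the turn about the tool's z in degrees. A call has 1 to 5 rows; each row is the pose to reach, as a shift and turn from the pose commanded when the call began, along the tool's axes at that moment; what a row does not reach only later rows make up. A row lasts 1/8 s, in which the tool goes at most 62.5 mm and 10.7 degrees, less where a joint would pass 70% of its speed; a pose out of reach is approached as far as the arm can. A call with a gripper value outside its range is refused whole. "grip" is the opening, from 0 (shut) to 1 (fully open), set as the call begins (left out, the last holds). The fingers move at their own pace and stop on an object; "force" is the grip in N (left out, the last holds). Time passes only in rows, so rows that repeat a pose let the fingers close. It gives the time, the measured TCP pose, the force, the opening and the grip force at its end, in the units of the state.
- robot.read_state(): the state, without advancing time (a new reading comes with each control period).
- camera(name): name is "scene" or "side" or "wrist"; returns a dict with "img" (400x640x3 uint8, blue, green, red), "K" (3x3 intrinsics, pixels), "camera_from_world" (4x4, takes a point from world to camera coordinates); the wrist camera has in their place "T_tool_cam" (4x4, takes a point from camera to tool coordinates, whose origin is the TCP and whose axes are the flange's). Camera axes: x right, y down, z forward; pixel columns grow to the right and rows downward; lengths in m; the calibration is good to about 2 mm. A picture is of the moment at which its call begins: read the wrist's pose just before it. There is no depth.
- robot.close_job(): hands the job in; it is judged then, once.
Trained networks look in a picture, given as the dict that the camera call returned (one of the last four; its "shot" number tells which), for a name from the list of things; names that differ only in an ending like _2 or _b are one class to them, and where a whole thing is asked for, a point or a joint stands for the part that bears it (a point fixed in the world has none). Each returns a list of dicts, best first, with "conf" (0 to 1); they miss things now and then, are a little off and sometimes report something else, mostly with a low value. They report only what shows in the picture. A call takes as long as a camera call. They do not tell look-alikes from the thing itself.
- nets.masks_of(picture, thing): "pixels" (400x640 bool, what is visible of it) and "box" ([left, top, right, bottom] in pixels, round what is visible of it).
- nets.pinpoint(picture, thing): "point" ([column, row] in pixels: a listed point, or the origin of a listed thing).
The state is a dict: "time": time; "joint_pos": joint angles; "qd": joint speeds; "joint_efforts": joint torques, N m; "eef_pos": TCP position; "tcp_rot": TCP orientation; "wrist_force": force on the tool from outside, world axes, zero at the start; "ft_torque": the same for the moment, N m; "gripper_width": finger opening in m; "grip_force": force on a finger pad.
Only numpy, scipy, OpenCV 4.12 (cv2) and the standard library are available. Lean on these libraries where they do the work, as an engineer would, in place of code of your own. Each camera call takes 0.05 s, during which the arm holds its last target. There are 200 camera calls.

## Working session

There is one attempt and no reset: what is moved stays moved. The work goes in short steps, Python scripts to look and compute and a tool call to move; the robot and the scene stay as the last step left them, time stands still between calls to the robot, and variables do not carry over. Pictures are saved under pics/ and viewed, at most 10 in all, crops included, and the job is handed in when it is done.

Besides the shell and the picture viewer there is one more tool, called after ">>>" as name(argument=value, ...) on one line, values as JSON. servo_tool: Moves the arm, as the interface text tells. Its arguments: {"type":"object","properties":{"motion":{"type":"array","items":{"type":"array","items":{"type":"array","items":{"type":"number"}}}},"grip":{"type":"number"},"force":{"type":"number"}},"required":["motion"]}

```bash
mkdir -p pics; ls
cat > h.py <<'E'
import numpy as np, cv2
from plant import robot, camera, nets
def ray(p,px):
    T=np.linalg.inv(p["camera_from_world"]);d=T[:3,:3]@np.linalg.inv(p["K"])@[px[0],px[1],1.];return T[:3,3],d
def at_z(p,px,z):
    o,d=ray(p,px);return o+d*(z-o[2])/d[2]
def proj(p,X):
    c=p["camera_from_world"]@np.r_[X,1];u=p["K"]@c[:3];return u[:2]/u[2]
E
python3 - <<'E'
from h import *
print(robot.read_state())
for n in("scene","side"):
    p=camera(n);cv2.imwrite(f"pics/{n}0.png",p["img"])
    for t in("car_a","mould","tray","mug","paint","brush"):
        for r in nets.pinpoint(p,t):
            print(n,t,round(r["conf"],2),np.round(r["point"],1),np.round(at_z(p,r["point"],.012 if t=="car_a" else 0),3))
E
```

```text
pics
{'time': 0.0, 'joint_pos': array([-3.77589534e-02,  1.16476411e-01,  1.44227585e+00, -1.55442723e-06,
        1.58397666e+00, -3.78023481e-02]), 'qd': array([ 0.00104729, -0.00017083,  0.00122283,  0.0005497 , -0.00032789,
        0.00060864]), 'joint_efforts': array([-2.39607485e-03, -7.21266031e+01, -6.22611737e+01,  7.77577632e-02,
        2.38535833e-02, -2.17692599e-05]), 'eef_pos': array([6.74806082e-01, 2.56435482e-05, 2.25905053e-01]), 'tcp_rot': array([-4.16090956e-04,  7.07091331e-01,  7.07122002e-01, -3.86841064e-04]), 'wrist_force': array([-0.59537618, -0.3341645 , -0.04265937]), 'ft_torque': array([ 0.00051948, -0.01172658,  0.01416839]), 'grip_force': 0.0, 'gripper_width': 0.09296290921324957}
scene car_a 0.78 [370.6 191.8] [0.385 0.148 0.012]
scene car_a 0.69 [357.5 227.1] [0.557 0.107 0.012]
scene car_a 0.69 [399.1 177.1] [0.29  0.242 0.012]
scene car_a 0.65 [388.9 229. ] [0.557 0.189 0.012]
scene car_a 0.62 [406.5 230.1] [0.557 0.234 0.012]
scene car_a 0.62 [427.3 289.7] [0.756 0.255 0.012]
scene mould 0.78 [382.6 229.8] [0.547 0.174 0.   ]
scene tray 0.6 [250.1 209.1] [ 0.492 -0.195  0.   ]
scene mug 0.67 [168.9 213.2] [ 0.534 -0.413  0.   ]
scene paint 0.6 [461.4 210.5] [0.437 0.405 0.   ]
scene brush 0.77 [475.5 252.9] [0.614 0.397 0.   ]
side car_a 0.87 [366.  143.1] [0.735 0.258 0.012]
side car_a 0.76 [316.  164.7] [0.549 0.173 0.012]
side car_a 0.69 [214.  165.8] [0.256 0.249 0.012]
side car_a 0.62 [321.3 177.7] [0.545 0.1   0.012]
side car_a 0.62 [254.6 181.2] [0.359 0.134 0.012]
side car_a 0.6 [312.1 156.6] [0.549 0.222 0.012]
side mould 0.88 [317.6 168. ] [0.553 0.173 0.   ]
side tray 0.56 [330.4 250.2] [ 0.487 -0.193 -0.   ]
side mug 0.81 [382.7 318.7] [ 0.531 -0.421  0.   ]
side brush 0.89 [318.7 128.9] [0.622 0.416 0.   ]
```

View pics/scene0.png

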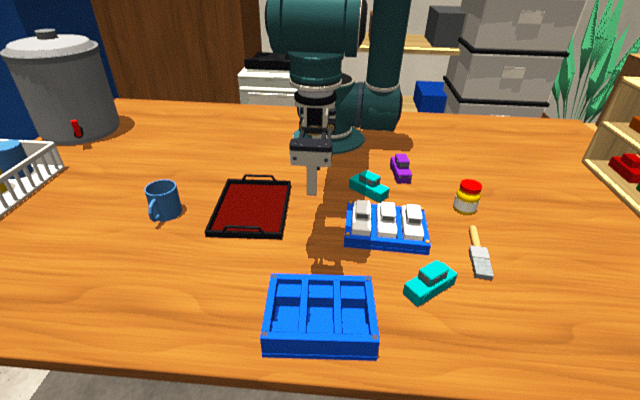

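View pics/side0.png

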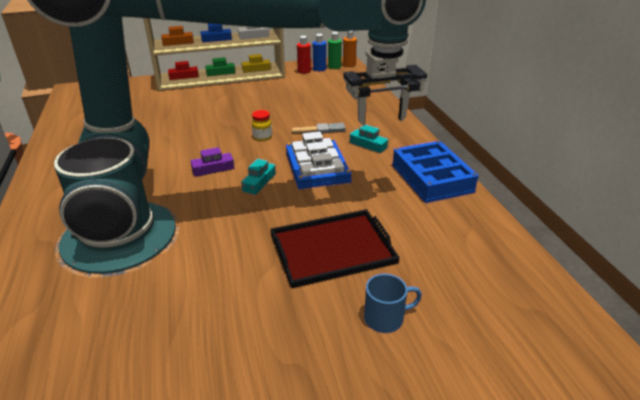

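Candidates: the white cars in the mould at scene pixels (361,218), (387,219) and (413,222). The look-alikes are turquoise at (369,185) and (431,282), and purple at (401,167). The empty blue mould at (320,315) is a decoy too. I'm choosing the three white cars, and the black and red tray at (250,209). Next I move above the mould with the tool turned 90° for a close crop.

>>> servo_tool(motion=[[[40,-30,-10,10],[80,-60,-20,20],[120,-90,-24,30],[150,-110,-24,40],[170,-125,-24,50]]], grip=0.5)

```text
time: 1.32
eef_pos: [0.549, 0.1713, 0.251]
tcp_rot: [-0.0, 0.941, 0.34, 0.0]
wrist_force: [1.5, 0.3, 0.0]
gripper_width: 0.0491
grip_force: 0.0
```

```bash
python3 -c "
from h import *
print(robot.read_state()['eef_pos'],robot.read_state()['tcp_rot']);p=camera('wrist');print(p['T_tool_cam'].round(3),p['K'])"
```

```text
[0.5490419  0.17126919 0.25095652] [-3.44448534e-05  9.40516454e-01  3.39748024e-01  2.81077027e-04]
[[ 0.    -0.956 -0.292  0.081]
 [ 1.     0.    -0.     0.   ]
 [ 0.    -0.292  0.956 -0.158]
 [ 0.     0.     0.     1.   ]] [[344.86999685   0.         323.22176257]
 [  0.         344.86999685 204.55913852]
 [  0.           0.           1.        ]]
```

>>> servo_tool(motion=[[[0,0,0,10],[0,0,0,20],[0,0,0,30],[0,0,0,40],[0,0,0,40]]])

```text
time: 2.0
eef_pos: [0.5502, 0.1697, 0.2506]
tcp_rot: [0.0, 1.0, 0.001, 0.0]
wrist_force: [-0.4, -0.3, 0.2]
gripper_width: 0.0468
grip_force: 0.0
```

```bash
cat >> h.py <<'E'
from scipy.spatial.transform import Rotation as R
def wrist():
    s=robot.read_state();p=camera("wrist");T=np.eye(4);q=s["tcp_rot"]
    T[:3,:3]=R.from_quat(np.r_[q[1:],q[0]]).as_matrix();T[:3,3]=s["eef_pos"]
    p["camera_from_world"]=np.linalg.inv(T@p["T_tool_cam"]);return s,p
E
python3 - <<'E'
from h import *
s,p=wrist();print(s['eef_pos'],s['tcp_rot']);cv2.imwrite("pics/w1.png",p["img"])
for t in("car_a","mould"):
    for r in nets.pinpoint(p,t): print(t,round(r["conf"],2),np.round(r["point"]),at_z(p,r["point"],.012 if t=="car_a" else 0).round(4))
for r in nets.masks_of(p,"car_a"): print(r["conf"],r["box"])
# white tops: cabin roof
g=p["img"].min(2);m=(g>150).astype(np.uint8);n,l,st,c=cv2.connectedComponentsWithStats(m);print(st[st[:,4]>300])
E
```

```text
[0.55019849 0.16972656 0.25064848] [1.51136018e-05 9.99999381e-01 1.11261023e-03 1.23897764e-05]
car_a 0.91 [344. 299.] [0.3806 0.1419 0.012 ]
car_a 0.9 [268. 372.] [0.264  0.2467 0.012 ]
car_a 0.84 [259. 164.] [0.5601 0.2435 0.012 ]
car_a 0.8 [369. 171.] [0.5513 0.1158 0.012 ]
car_a 0.69 [318. 172.] [0.5505 0.1759 0.012 ]
0.76 [230.7, 113.6, 284.8, 223.9]
0.75 [245.5, 361.4, 291.5, 399.9]
0.74 [292.9, 115.6, 339.3, 229.0]
0.6 [298.9, 266.2, 377.9, 326.2]
0.56 [345.7, 123.3, 402.5, 230.1]
[[     0      0    640    400 239679]
 [    91     24     39     59   1875]
 [    93     81     39     40   1315]
 [   231    115     47    111   4376]
 [   293    118     47    111   4330]
 [   351    121     50    110   4358]]
```

View pics/w1.png

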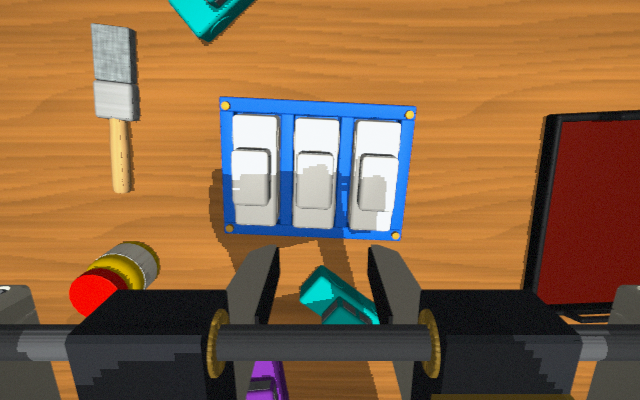

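The crop shows the three white cars seated in the mould, with cabin roofs at (251,177), (315,180) and (377,183). The brass studs sit near (225,105), (410,115), (229,229) and (396,236), and I'll take the mould pose from those.

```bash
cat >> h.py <<'E'
def studs(p,guess):
    h=cv2.cvtColor(p["img"],cv2.COLOR_BGR2HSV);m=cv2.inRange(h,(15,80,100),(35,255,255));out=[]
    for g in guess:
        mm=np.zeros_like(m);x,y=map(int,g);mm[y-9:y+9,x-9:x+9]=m[y-9:y+9,x-9:x+9]
        k=cv2.moments(mm,True);out.append(at_z(p,(k["m10"]/k["m00"],k["m01"]/k["m00"]),.037))
    return np.array(out)
E
python3 - <<'E'
from h import *
s,p=wrist()
S=studs(p,[(225,105),(410,115),(229,229),(396,236)]);print(S.round(4))
c=S[:,:2].mean(0);print("centre",c)
a=S[0]-S[2]+S[1]-S[3];b=S[0]-S[1]+S[2]-S[3]
print("yaw x",np.degrees(np.arctan2(a[1],a[0])),"from y",np.degrees(np.arctan2(-b[0],b[1])),np.linalg.norm(a)/2,np.linalg.norm(b)/2)
for u in((251,177),(315,180),(377,183)): print(at_z(p,u,.076))
p=camera("scene")
h=cv2.cvtColor(p["img"],cv2.COLOR_BGR2HSV);m=cv2.inRange(h,(0,120,50),(6,255,160))
n,l,st,ce=cv2.connectedComponentsWithStats(m);i=1+st[1:,4].argmax();print(st[i])
cn=cv2.findContours((l==i).astype(np.uint8),0,2)[0][0];q=cv2.approxPolyDP(cv2.convexHull(cn),4,True)[:,0]
print([at_z(p,x,.006).round(3) for x in q])
E
```

```text
[[0.6255 0.2754 0.037 ]
 [0.6159 0.0763 0.037 ]
 [0.4858 0.2809 0.037 ]
 [0.4776 0.0829 0.037 ]]
centre [0.55120634 0.17885426]
yaw x -2.5076241525025593 from y -2.584132692976711 0.1391325666484158 0.19871277366007367
[0.55796438 0.24065828 0.076     ]
[0.55517834 0.17770197 0.076     ]
[0.55236998 0.11638601 0.076     ]
[ 211  183   77   50 2769]
[array([ 0.365, -0.108,  0.006]), array([ 0.591, -0.098,  0.006]), array([ 0.6  , -0.272,  0.006]), array([ 0.372, -0.282,  0.006])]
```

>>> servo_tool(motion=[[[2,-8,40,2.5],[2,-8,80,2.5],[2,-8,120,2.5],[2,-8,150,2.5],[2,-8,150,2.5]]])

```text
time: 2.92
eef_pos: [0.551, 0.1777, 0.0987]
tcp_rot: [0.001, 1.0, -0.021, -0.002]
wrist_force: [-0.4, 0.7, -0.5]
gripper_width: 0.0463
grip_force: 0.0
```

Run:
```python
from h import *
s,p=wrist();print(s['eef_pos'],s['tcp_rot']);cv2.imwrite("pics/w2.png",p["img"])
```

```text
[0.55098207 0.17771591 0.09866139] [ 5.05086374e-04  9.99772218e-01 -2.12639250e-02 -1.76123415e-03]
```

View pics/w2.png

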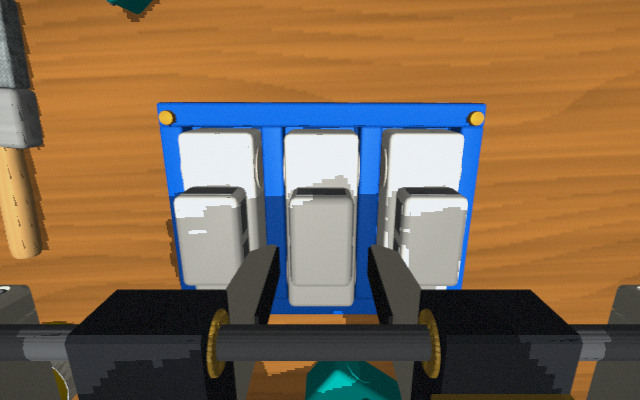

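The fingers straddle the middle cabin symmetrically: cabin centre at column 322, fingers at 278 and 368. I'll descend and grip.

>>> servo_tool(motion=[[[0,0,20,0],[0,0,38,0],[0,0,39,0]]])

```text
time: 3.35
eef_pos: [0.5513, 0.1778, 0.0599]
tcp_rot: [0.0, 1.0, -0.022, -0.001]
wrist_force: [0.3, -0.4, -0.2]
gripper_width: 0.0463
grip_force: 0.0
```

>>> servo_tool(motion=[[[0,0,0,0],[0,0,0,0],[0,0,0,0],[0,0,0,0]]], grip=0, force=35)

```text
time: 3.85
eef_pos: [0.5523, 0.1781, 0.0622]
tcp_rot: [-0.0, 1.0, -0.022, 0.0]
wrist_force: [0.4, 1.2, 2.8]
gripper_width: 0.0356
grip_force: 35.0
```

>>> servo_tool(motion=[[[0,0,-4,0],[0,0,-8,0],[0,0,-8,0],[0,0,-8,0],[0,0,-8,0]]])

```text
time: 4.47
eef_pos: [0.5519, 0.1779, 0.0695]
tcp_rot: [0.0, 1.0, -0.022, -0.0]
wrist_force: [0.2, -0.0, -2.4]
gripper_width: 0.0358
grip_force: 35.0
```

Run:
```python
from h import *
for i in range(5):
    s=robot.read_state();print(s['eef_pos'].round(4),s['wrist_force'].round(2),s['ft_torque'].round(2),s['gripper_width']);camera("side")
```

```text
[0.5519 0.1779 0.0695] [ 0.17 -0.01 -2.43] [0.1  0.06 0.04] 0.03581785687384971
[0.5519 0.178  0.0695] [-0.06 -0.67 -2.06] [ 0.05  0.1  -0.01] 0.03542899048943586
[0.5519 0.178  0.0695] [ 0.27  0.02 -2.03] [0.05 0.12 0.03] 0.03583191005654422
[0.552  0.178  0.0695] [ 0.67 -0.19 -2.4 ] [0.03 0.16 0.  ] 0.03579430227860641
[0.552  0.178  0.0696] [ 0.54  0.31 -2.11] [0.08 0.11 0.01] 0.035725185735716175
```

It reads about 2.2 N, which suggests the dry car. I'll lift it clear of the walls to confirm.

>>> servo_tool(motion=[[[0,0,-15,0],[0,0,-35,0],[0,0,-60,0],[0,0,-70,0],[0,0,-70,0]]])

```text
time: 5.35
eef_pos: [0.5523, 0.1781, 0.1407]
tcp_rot: [-0.0, 1.0, -0.022, 0.001]
wrist_force: [0.1, -1.0, -2.7]
gripper_width: 0.0358
grip_force: 35.0
```

Run:
```python
from h import *
for i in range(5):
    s=robot.read_state();print(s['eef_pos'].round(4),s['wrist_force'].round(2),s['gripper_width'])
    s,p=wrist()
cv2.imwrite("pics/w3.png",p["img"]);p=camera("side");cv2.imwrite("pics/side3.png",p["img"][80:280,200:460])
```

```text
[0.5523 0.1781 0.1407] [ 0.11 -1.02 -2.67] 0.03580771334992624
[0.552  0.178  0.1397] [ 0.28  0.   -2.35] 0.03590202451035846
[0.5517 0.1779 0.139 ] [ 0.31 -0.54 -1.83] 0.03535333141007863
[0.5517 0.1779 0.1387] [-0.57  0.34 -3.76] 0.035723057034456336
[0.5517 0.1779 0.1387] [-1.03 -0.06 -1.6 ] 0.03583515705996821
```

View pics/side3.png

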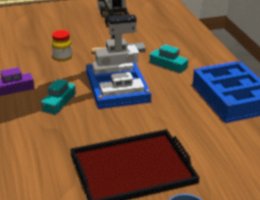

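The mean over the readings is about 2.4 N, so this is the dry car (240 g), and it hangs level above the mould. I'll carry it to the tray centre.

>>> servo_tool(motion=[[[0,5,-25,0],[-5,40,-30,0],[-10,80,-30,0],[-15,120,-30,0],[-20,160,-30,0]]])

```text
time: 6.28
eef_pos: [0.5246, 0.0179, 0.1693]
tcp_rot: [0.0, 1.0, -0.022, -0.0]
wrist_force: [0.5, 0.8, -1.7]
gripper_width: 0.0359
grip_force: 35.0
```

>>> servo_tool(motion=[[[-7,40,0,0],[-14,90,0,0],[-21,140,0,0],[-28,190,0,0],[-29,210,0,0]]])

```text
time: 6.9
eef_pos: [0.4862, -0.1916, 0.1693]
tcp_rot: [0.0, 1.0, -0.023, -0.0]
wrist_force: [-0.1, 0.5, -3.1]
gripper_width: 0.0356
grip_force: 35.0
```

>>> servo_tool(motion=[[[0,0,30,0],[0,0,60,0],[0,0,75,0],[0,0,75,0],[0,0,75,0]]])

```text
time: 7.52
eef_pos: [0.4875, -0.1896, 0.0959]
tcp_rot: [0.0, 1.0, -0.022, 0.001]
wrist_force: [-0.5, -0.0, -1.5]
gripper_width: 0.0358
grip_force: 35.0
```

Run:
```python
from h import *
s,p=wrist();print(s['eef_pos'],s['wrist_force'],s['gripper_width']);cv2.imwrite("pics/w4.png",p["img"])
p=camera("scene");cv2.imwrite("pics/scene4.png",cv2.resize(p["img"][120:270,150:350],None,fx=2.5,fy=2.5))
```

```text
[ 0.48749148 -0.1895618   0.09585341] [-0.49348392 -0.04071353 -1.49213016] 0.03576673005284896
```

View pics/w4.png

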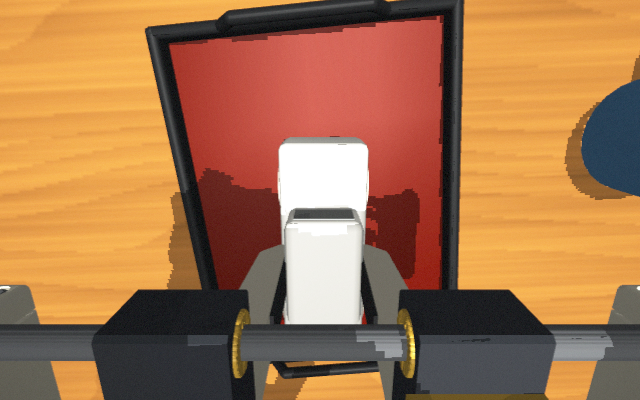

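View pics/scene4.png

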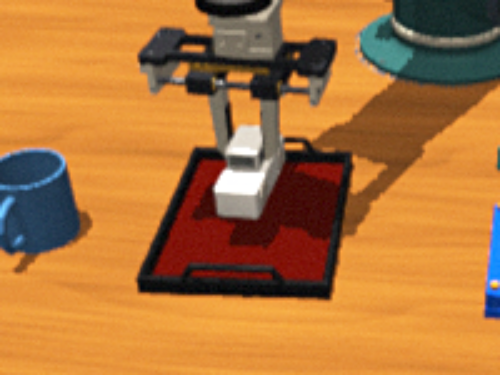

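The car is level and centred over the red floor (wrist view 325,230). I'll lower it, slowly at the end.

>>> servo_tool(motion=[[[0,0,18,0],[0,0,34,0],[0,0,37,0],[0,0,37,0]]])

```text
time: 8.12
eef_pos: [0.4868, -0.1895, 0.0573]
tcp_rot: [-0.0, 1.0, -0.022, -0.0]
wrist_force: [0.1, -0.3, -1.7]
gripper_width: 0.0358
grip_force: 35.0
```

>>> servo_tool(motion=[[[0,0,1,0],[0,0,2,0],[0,0,2,0],[0,0,2,0]]])

```text
time: 8.62
eef_pos: [0.4871, -0.1896, 0.0561]
tcp_rot: [0.0, 1.0, -0.022, 0.0]
wrist_force: [-2.7, 1.1, 4.8]
gripper_width: 0.0357
grip_force: 35.0
```

It is touching: the wrist now reads 4.8 N upward. I'll release and rise.

>>> servo_tool(motion=[[[0,0,0,0],[0,0,0,0],[0,0,0,0]]], grip=0.6)

```text
time: 9.0
eef_pos: [0.4869, -0.1895, 0.0555]
tcp_rot: [-0.0, 1.0, -0.022, -0.0]
wrist_force: [0.0, -0.2, 0.1]
gripper_width: 0.0549
grip_force: 0.0
```

>>> servo_tool(motion=[[[0,0,-10,0],[0,0,-40,0],[0,0,-90,0],[0,0,-140,0],[0,0,-150,0]]])

```text
time: 9.62
eef_pos: [0.4878, -0.1899, 0.21]
tcp_rot: [0.001, 1.0, -0.022, 0.003]
wrist_force: [-0.4, -0.3, 0.0]
gripper_width: 0.0559
grip_force: 0.0
```

Run:
```python
from h import *
s,p=wrist();print(s['eef_pos'],s['wrist_force'],s['gripper_width'])
q=camera("side")
cv2.imwrite("pics/w5.png",np.hstack([p["img"],q["img"][100:300,200:440].repeat(2,0).repeat(2,1)])[:, :][:, ::1] if 0 else np.vstack([cv2.resize(p["img"],(480,300)),cv2.resize(q["img"][120:290,200:472],(480,300))]))
```

```text
[ 0.48782053 -0.18991765  0.21004202] [-0.3985164  -0.30430689  0.04083401] 0.055913810939322475
```

View pics/w5.png

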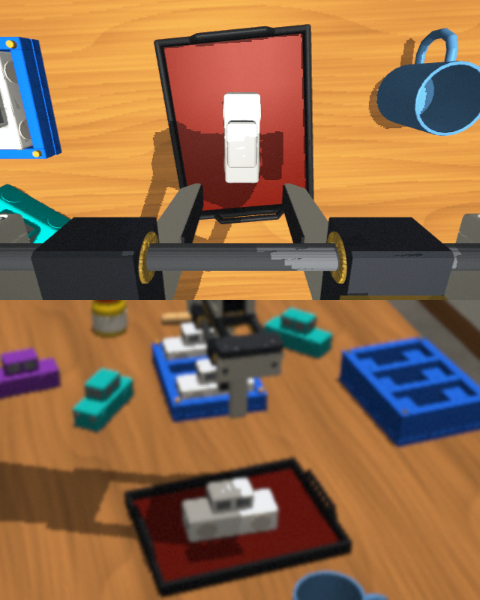

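The car stands flat on its wheels near the centre of the tray, and the other two cars are still in the mould, untouched. The measured 2.4 N fits 240 g and rules out 440 g (4.3 N), so I'm handing in.

```bash
python3 -c "
from h import *
print(robot.close_job())"
```

```text
the job is handed in; nothing more can be done
None
```

I handed the job in with the dry car (middle cavity, about 2.4 N) flat on the tray floor and the other two never lifted, still in the mould; the hand-in call returned no verdict.

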